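Rinse the drip tray and hold its drain open

TASK

Rinse the steel drip tray: press the nozzle cap of the cleaner canister fully down and let it spring back up, then take the grip of the drain valve's sprung rod and pull the rod out of its guide tube until its pointer fin stands level with the setting clip. Keep hold of it there: the program finishes while the robot is still holding the rod out at the mark. Leave the tube rack, the blue-lidded pack and the jar where they are.

Things in the scene. Friction and masses are not known exactly. Their poses are not given: they have to be found in the camera images.
- canister: fixed aluminium cleaner canister, 58 mm across, on a round foot 90 mm across; stands upright on the tray, which is 4 mm thick (tray rim 10 mm high). Origin: centre of the foot's underside, z up; x points away from the spout. It and the drain valve may stand on either side of the tray. Its shoulder ends 133 mm above the origin
- nozzle (a joint): how far the canister's sprung nozzle cap is pressed down: 0 up, 0.008 m fully down. The spring takes about 1.8 N to start and 5.3 N at the bottom; it springs back by itself
- nozzle_top (a point): centre of the flat top of the nozzle cap, a white plastic disc 32 mm across and 24 mm high, with a small spout (10 mm thick) that sticks out 36 mm from the centre at half height. 170 mm above the canister's origin when up; it sinks with the cap
- drain: fixed drain valve: white base plate 215 x 80 x 8 mm, on it a square aluminium guide tube 34 x 34 mm, 170 mm long, slotted along its top (tube top 82 mm above the origin), and behind it a round valve body 52 mm across, 102 mm high. Origin: on the base plate's underside, straight below the tube's mouth; x runs from the mouth along the tube to the valve body, z up. The rod is pulled out along -x, roughly towards the robot (turned up to about 25 degrees either way)
- drain_rod: sliding telescoping rod of the drain valve, steel, 10 mm thick, its axis 65 mm above the drain's origin. Its frame coincides with the drain's when the rod is in, and moves along the drain's -x as it is pulled, 105 mm at most. An inner spring pulls it back: about 4 N when in, plus 0.9 N per cm pulled (about 11 N at 80 mm)
- rod_grip (a point): on the axis of the rod's grip, 15 mm below its top: an upright grey ribbed plastic block, 22 mm along the rod, 26 mm across, 50 mm high (50 to 100 mm above the drain's origin). With the rod in there are 44 mm of free space between block and tube mouth. Axes as the drain's. Free on both sides
- rod_pointer (a point): top of the pointer fin, a black upright blade fixed to the rod, 5 mm along the rod, 8 mm across, that stands up 23 mm through the guide tube's slot; 190 mm along +x from the grip. Axes as the drain's
- clip_mark (a point): middle of the gap between the two upright ears of the white setting clip, a fixed saddle over the guide tube, 8 mm along the tube, ears as tall as the fin; the fin passes between the ears. Axes as the drain's. It stands 45 to 80 mm from where the fin starts, towards the mouth
- rack: loose white rack with capped sample tubes, 120 x 55 x 81 mm, beside the tray; origin at the centre of its underside
- pack: loose clear pack with a blue lid, 114 x 79 x 38 mm, beside the tray; origin at the centre of its underside
- jar: loose screw-cap jar, 54 mm across, 65 mm high, beside the tray; origin at the centre of its underside
Things that resemble listed ones, but are neither listed nor needed, are in the scene too. Several things have the shape of the rack; the one meant has the colours described above.

How it is judged:
On the way, in this order (a step that is already met when the one before it is completed fails the run):
1. the nozzle cap is pressed down (6 of its 8 mm or more) while the drain rod is still in (within 10 mm) (value of joint nozzle above 0.006 m and x of drain_rod in the frame of drain above -0.01 m), for 0.04 s.
2. the nozzle cap has come back up (within 2 mm) while the drain rod is still in (within 10 mm) (value of joint nozzle below 0.002 m and x of drain_rod in the frame of drain above -0.01 m), for 0.1 s.
3. the rod is held with its pointer fin within 5 mm of the setting clip (x of rod_pointer in the frame of clip_mark between -0.005 and 0.005 m and contact force between the fingers and drain_rod above 2 N), for 0.5 s.
At the end, for the whole second after the job is handed in: The fingers still hold the rod (contact of 2 N or more, nothing else bearing on it), at rest (below 20 mm/s), with the pointer fin within 5 mm of the setting clip along the tube; the nozzle cap is up again (within 2 mm); rack, pack and jar stand upright within 20 mm of where they were (all of step 3 and linear speed of drain_rod below 0.02 m/s and contact force between each of rack, pack, jar and drain_rod below 0.1 N and value of joint nozzle below 0.002 m and distance of each of rack, pack, jar from where it was at the start of the episode below 0.02 m and angle between each of rack, pack, jar's own z axis and vertical below 0.2 rad); the arm keeps its last pose, push and grip.
It fails at once if the rack, the pack or the jar is pushed more than 20 mm or tipped (distance of any of rack, pack, jar from where it was at the start of the episode above 0.02 m or angle between any of rack, pack, jar's own z axis and vertical above 0.2 rad).
It also fails if it takes over 58 s, if anything falls off the work surface, if the arm or the gripper's body presses on something with over 40 N, if the wrist force passes 120 N, or if a joint passes its speed limit or range.

ROBOT

A 7-joint arm with a two-finger parallel gripper is mounted at the origin on the work surface. World frame = base frame: x ahead of the robot, y to its left, z up, the work surface at z = 0. Lengths are in m, angles in rad, forces in N, time in s.
With the tool pointing down it reaches from about 0.4 to 0.85 m from the base axis. Payload 4.4 kg.
Tool frame: the origin (TCP) lies on the front face of the gripper's body, between the roots of the fingers; the fingertips stand 97 mm ahead of it and the grasp point (between the pads) lies 78 mm ahead of it; y points along the fingers, x is the direction in which the jaws open and shut, and the axes are right-handed (so a half turn about y gives the same grasp; the last joint's range is limited). The gripper opens to 94 mm and grips with 3 to 60 N. Pads are 16 mm wide; open, the fingers measure 119 mm over their backs; the gripper's body (75 mm by 177 mm) begins 78 mm behind the grasp point.
Start: joints at [-1.3, 0.628, 0.038, 1.517, -0.027, 0.996, -0.02], TCP at [0.215, 0.614, 0.303] pointing down, gripper open.
Joint ranges: [-3.06, 3.06], [-0.37, 2.12], [-1.25, 1.32], [0.18, 2.47], [-1.1, 4.24], [0.23, 1.98], [-2.94, 2.94]. Speed limits (rad/s): [2.57, 2.57, 3.14, 3.14, 3.14, 3.14, 3.14].

INTERFACE

Orientations are given as a unit quaternion [w, x, y, z].
In Python, from bench import robot, vision, spotter gives the robot as it stands.
- The arm moves only by the tool servo_tool, never from a script. Its argument "moves" is a list of rows, each an object with "claw": the opening, from 0 (shut) to 1 (fully open); "travel": the shift along the world's x, y, z in cm, a list of three; "rot": the turn, a rotation vector about the world's x, y, z in rad, a list of three. In form: [{"claw": claw, "travel": [tx, ty, tz], "rot": [rx, ry, rz]}, ...]. A call has 1 to 5 rows; each row shifts and turns the commanded pose from where the row before left it; what a row does not reach is not made up. A row lasts 1/10 s, in which the tool goes at most 50 mm and 8.59 degrees, less where a joint would pass 70% of its speed; a pose out of reach is approached as far as the arm can. A call is refused whole if a number of a shift passes 5 or a number of a turn 0.15, either way. A call with a gripper value outside its range is refused whole. The fingers move at their own pace and stop on an object; the grip force is fixed at half the most. Time passes only in rows, so rows that do not move let the fingers close. It gives the time, the measured TCP pose, the force and the opening at its end, in the units of the state.
- robot.sense(): the state, without advancing time (a new reading comes with each control period).
- vision.snapshot(name): name is "side" or "top"; returns a dict with "img" (384x512x3 uint8, red, green, blue), "fx", "fy", "cx", "cy" (pixels), "eye" and "attitude" of the camera in the world. Camera axes: x right, y down, z forward; pixel columns grow to the right and rows downward; lengths in m; the calibration is good to about 2 mm. A picture is of the moment at which its call begins. There is no depth.
- robot.finish_job(): hands the job in, once; it reports no verdict.
Trained networks look in a picture, given as the dict that the camera call returned (one of the last four; its "shot" number tells which), for a name from the list of things; names that differ only in an ending like _2 or _b are one class to them, and where a whole thing is asked for, a point or a joint stands for the part that bears it (a point fixed in the world has none). Each returns a list of dicts, best first, with "conf" (0 to 1); they miss things now and then, are a little off and sometimes report something else, mostly with a low value. They report only what shows in the picture. A call takes as long as a camera call. They do not tell look-alikes from the thing itself.
- spotter.cut_out(picture, target): "pixels" (384x512 bool, what is visible of it) and "rect" ([centre column, centre row, width, height] in pixels, round what is visible of it).
The state is a dict: "clock": time; "qpos": joint angles; "qd": joint speeds; "joint_efforts": joint torques, N m; "position": TCP position; "orientation": TCP orientation; "contact_force": force on the tool from outside, world axes, zero at the start; "wrist_torque": the same for the moment, N m; "finger_gap": finger opening in m.
Only numpy, scipy, OpenCV 4.12 (cv2) and the standard library are available. Lean on these libraries where they do the work, as an engineer would, in place of code of your own. Each camera call takes 0.05 s, during which the arm holds its last target.

## Working session

There is one attempt and no reset: what is moved stays moved. The work goes in short steps, Python scripts to look and compute and a tool call to move; the robot and the scene stay as the last step left them, time stands still between calls to the robot, and variables do not carry over. Pictures are saved under pics/ and viewed, and the job is handed in when it is done.

Besides the shell and the picture viewer there is one more tool, called after "Request:" as a command line: name --argument value ..., lists and objects as JSON in quotes. servo_tool: Moves the arm, as the interface text tells. Its arguments: {"type":"object","properties":{"moves":{"type":"array"}},"required":["moves"]}

```bash
mkdir -p pics; cat > h.py <<'E'
import numpy as np, cv2
from bench import robot, vision, spotter
from scipy.spatial.transform import Rotation as R
def Rm(a):
    a=np.array(a,float)
    return a if a.shape==(3,3) else R.from_quat([a[1],a[2],a[3],a[0]]).as_matrix()
def ray(s,u,v):
    d=Rm(s["attitude"])@np.array([(u-s["cx"])/s["fx"],(v-s["cy"])/s["fy"],1.]); return np.array(s["eye"]),d
def onz(s,u,v,z):
    e,d=ray(s,u,v); return e+d*(z-e[2])/d[2]
def tri(s1,p1,s2,p2):
    e1,d1=ray(s1,*p1);e2,d2=ray(s2,*p2);d1/=np.linalg.norm(d1);d2/=np.linalg.norm(d2)
    t=np.linalg.lstsq(np.c_[d1,-d2],e2-e1,rcond=None)[0]
    a=e1+t[0]*d1;b=e2+t[1]*d2
    return (a+b)/2,np.linalg.norm(a-b)
def proj(s,p):
    c=Rm(s["attitude"]).T@(np.array(p)-s["eye"]); return np.array([s["fx"]*c[0]/c[2]+s["cx"],s["fy"]*c[1]/c[2]+s["cy"]])
def save(s,n,crop=None,k=1.5):
    im=s["img"][:,:,::-1]
    if crop: x0,y0,x1,y1=crop; im=im[y0:y1,x0:x1]
    cv2.imwrite("pics/"+n,cv2.resize(im,None,fx=k,fy=k,interpolation=cv2.INTER_CUBIC))
E
python3 - <<'E'
from h import *
print(robot.sense())
S={n:vision.snapshot(n) for n in("side","top")}
for n,s in S.items():
    save(s,n+"0.png"); print(n,s["eye"],Rm(s["attitude"]).round(3).tolist(),s["fx"],s["cx"],s["cy"])
    for t in["canister","nozzle","drain","drain_rod","rod_grip","rod_pointer","rack","pack","jar"]:
        try:
            print(t,[(round(r["conf"],2),np.round(r["rect"]).astype(int).tolist()) for r in spotter.cut_out(s,t)][:4])
        except Exception as e: print(t,e)
import pickle; pickle.dump(S,open("s0.pkl","wb"))
E
```

```text
{'clock': 0.0, 'qpos': array([-1.2998223 ,  0.62932346,  0.03842625,  1.51833759, -0.02702189,
        0.99630367, -0.02000472]), 'qd': array([-4.08320375e-04, -1.87808042e-04,  4.03028659e-04,  7.06658339e-04,
        1.77606508e-04, -5.79464317e-04, -8.19776652e-05]), 'joint_efforts': array([-2.44287594e-04, -5.49725890e+01,  1.14371605e+00, -1.86637276e+01,
       -5.21673134e-02,  2.35134125e-02,  1.92529328e-04]), 'position': array([0.2145888 , 0.61305241, 0.30177809]), 'orientation': array([-0.57634674,  0.57710286,  0.40859499, -0.40966677]), 'contact_force': array([ 0.19832483,  0.20859284, -0.09752684]), 'wrist_torque': array([-0.02380061,  0.00719687,  0.08551063]), 'finger_gap': 0.09403332249323337}
side [-0.1356558  -0.58103414  1.03123424] [[0.68, -0.506, 0.53], [-0.733, -0.477, 0.485], [0.007, -0.718, -0.696]] 456.7499788789152 257.84201794661396 198.282260472916
canister [(0.89, [323, 242, 34, 54])]
nozzle [(0.51, [325, 222, 12, 13]), (0.34, [400, 276, 25, 27])]
drain [(0.75, [264, 181, 50, 62])]
drain_rod [(0.5, [260, 188, 29, 48])]
rod_grip [(0.72, [258, 186, 33, 52])]
rod_pointer [(0.65, [258, 185, 26, 46])]
rack [(0.96, [137, 216, 44, 43]), (0.95, [131, 173, 24, 41]), (0.78, [172, 189, 42, 36]), (0.31, [248, 201, 11, 18])]
pack [(0.61, [364, 319, 41, 54]), (0.37, [325, 224, 18, 19])]
jar [(0.6, [398, 274, 23, 24])]
top [0.303428   0.06422643 1.58998125] [[-0.025, -0.988, 0.155], [-1.0, 0.022, -0.017], [0.013, -0.155, -0.988]] 494.81301277545856 256.23455589036377 197.08512511874363
canister [(0.79, [316, 184, 30, 26])]
nozzle []
drain [(0.6, [223, 157, 40, 82])]
drain_rod [(0.77, [232, 170, 28, 61]), (0.26, [227, 161, 13, 9])]
rod_grip [(0.75, [231, 170, 32, 63])]
rod_pointer [(0.74, [231, 172, 24, 62])]
rack [(0.97, [157, 223, 26, 40]), (0.72, [168, 276, 21, 40]), (0.56, [110, 237, 45, 35]), (0.3, [231, 168, 34, 63])]
pack [(0.73, [384, 212, 33, 44])]
jar [(0.77, [381, 159, 19, 16])]
```

```bash
python3 - <<'E'
import pickle
from h import *
S=pickle.load(open("s0.pkl","rb"))
save(S["side"],"s_crop.png",(200,130,400,280),4)
save(S["top"],"t_crop.png",(170,100,370,250),4)
E
```

```text
(no output)
```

View pics/side0.png

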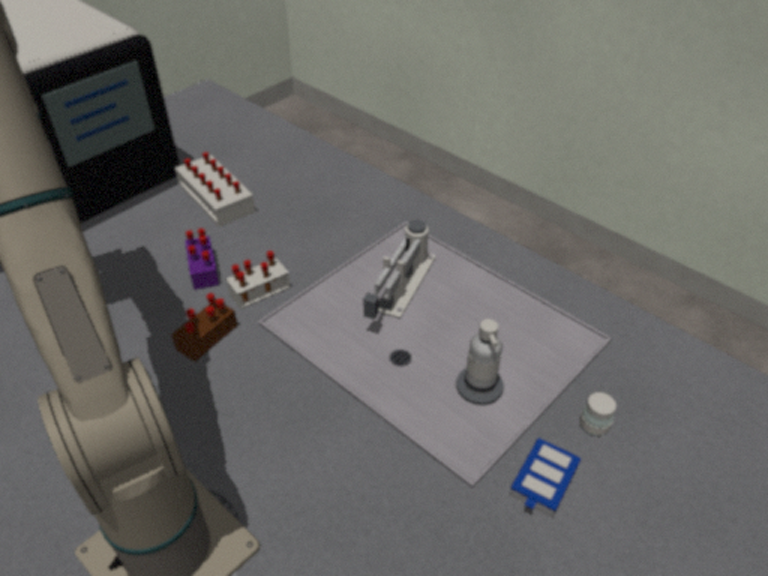

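View pics/top0.png

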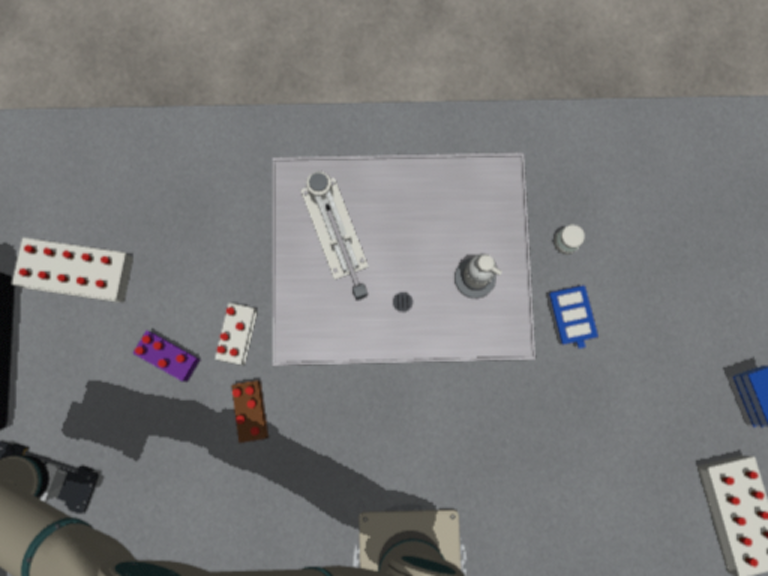

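View pics/s_crop.png

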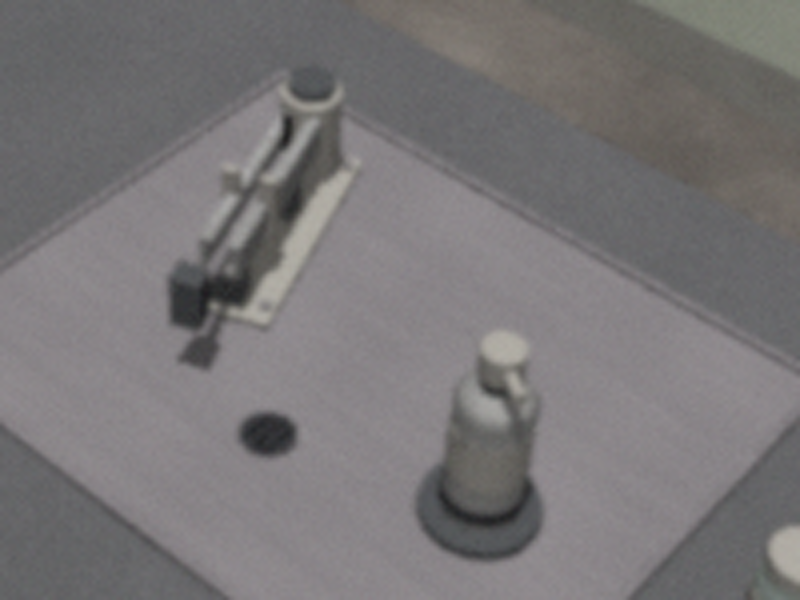

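View pics/t_crop.png

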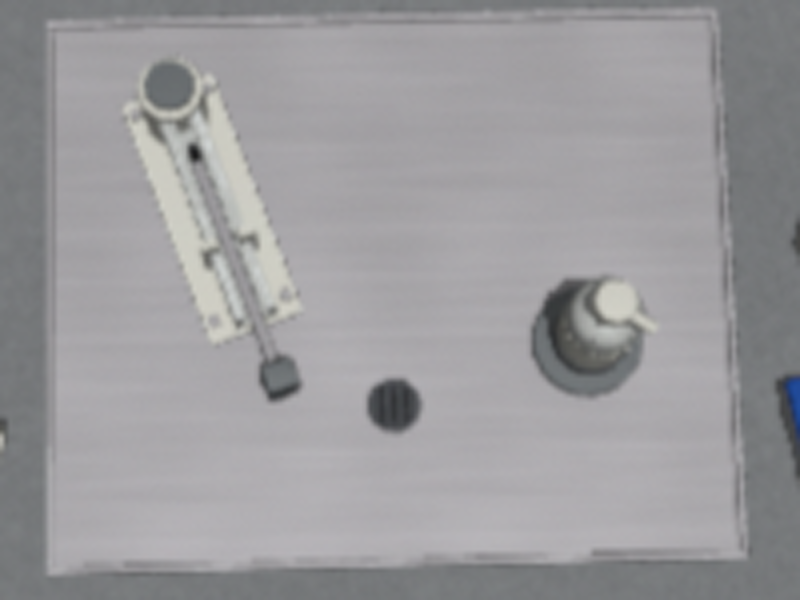

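```bash
python3 - <<'E'
import pickle
from h import *
S=pickle.load(open("s0.pkl","rb"));a,b=S["side"],S["top"]
c=lambda u,v:(u/4+170,v/4+100); d=lambda u,v:(u/4+200,v/4+130)
print("cap",tri(a,d(504,347),b,c(613,299)),onz(b,*c(613,299),.174),onz(a,*d(504,347),.174))
print("grip",tri(a,d(190,269),b,c(278,370)),onz(b,*c(278,370),.104),onz(a,*d(190,269),.104))
print("foot",onz(b,*c(588,337),.01))
g=onz(b,*c(278,370),.104)
print("fin",onz(b,*c(195,152),.1), "valve",onz(b,*c(170,84),.106))
for p in [(210,246),(248,238),(212,256)]: print(onz(b,*c(*p),.1))
v=onz(b,*c(170,84),.106)-g; print(np.degrees(np.arctan2(v[1],v[0])),np.hypot(*v[:2]))
for n,z in(("rack",.08),("pack",.038),("jar",.065)):
    r=spotter.cut_out(b,n) if 0 else None
for n,p in dict(rack=(157,223),pack=(384,212),jar=(381,159)).items(): print(n,onz(b,*p,.05))
E
```

```text
cap (array([ 0.58837119, -0.15786132,  0.17295402]), np.float64(0.0019706728640838805)) [ 0.58743508 -0.15698709  0.174     ] [ 0.58836936 -0.15893077  0.174     ]
grip (array([0.55217126, 0.08966675, 0.105218  ]), np.float64(0.0006960033050140801)) [0.55210029 0.08990534 0.104     ] [0.55337481 0.09036016 0.104     ]
foot [ 0.58931467 -0.16081088  0.01      ]
fin [0.72568618 0.15098986 0.1       ] valve [0.77890296 0.16933308 0.106     ]
[0.65075497 0.14042296 0.1       ]
[0.65643054 0.11107135 0.1       ]
[0.64284246 0.13899731 0.1       ]
19.300578427789656 0.2403085868875765
rack [0.47059559 0.34971618 0.05      ]
pack [ 0.48865533 -0.3623341   0.05      ]
jar [ 0.65954978 -0.36382198  0.05      ]
```

```bash
python3 - <<'E'
from h import *
s=robot.sense();M=Rm(s["orientation"]);print(M.round(3))
print(np.degrees(np.arctan2(M[1,0],M[0,0])))
E
```

```text
[[ 0.33  -0.    -0.944]
 [ 0.944  0.     0.33 ]
 [ 0.    -1.     0.   ]]
70.70207584062307
```

Request:
servo_tool --moves '[{"claw": 0, "travel": [2.5, -3.5, 0.5], "rot": [0, 0, 0]}, {"claw": 0, "travel": [2.5, -4, 0], "rot": [0, 0, 0]}, {"claw": 0, "travel": [2.5, -4, 0], "rot": [0, 0, 0]}, {"claw": 0, "travel": [2.5, -4, 0], "rot": [0, 0, 0]}, {"claw": 0, "travel": [2.5, -4, 0], "rot": [0, 0, 0]}]'

```text
clock: 1.5
position: [0.3406, 0.4169, 0.3079]
orientation: [0.577, -0.577, -0.409, 0.409]
contact_force: [-0.0, -0.1, 0.4]
finger_gap: 0.0574
```

Request:
servo_tool --moves '[{"claw": 0, "travel": [2.5, -4, 0], "rot": [0, 0, 0]}, {"claw": 0, "travel": [2.5, -4, 0], "rot": [0, 0, 0]}, {"claw": 0, "travel": [2.5, -4, 0], "rot": [0, 0, 0]}, {"claw": 0, "travel": [2.5, -4, 0], "rot": [0, 0, 0]}, {"claw": 0, "travel": [2.5, -4, 0], "rot": [0, 0, 0]}]'

```text
clock: 2.0
position: [0.4656, 0.2169, 0.308]
orientation: [-0.577, 0.577, 0.409, -0.409]
contact_force: [0.9, 0.0, -0.4]
finger_gap: 0.0176
```

Request:
servo_tool --moves '[{"claw": 0, "travel": [2.5, -4, 0], "rot": [0, 0, 0]}, {"claw": 0, "travel": [2, -4, 0], "rot": [0, 0, 0]}, {"claw": 0, "travel": [2, -4, 0], "rot": [0, 0, 0]}, {"claw": 0, "travel": [2, -4, 0], "rot": [0, 0, 0]}, {"claw": 0, "travel": [2, -4, 0], "rot": [0, 0, 0]}]'

```text
clock: 2.5
position: [0.5705, 0.0168, 0.3079]
orientation: [-0.577, 0.577, 0.409, -0.409]
contact_force: [1.0, 0.8, -0.6]
finger_gap: 0.0004
```

Request:
servo_tool --moves '[{"claw": 0, "travel": [0.5, -4, 0], "rot": [0, 0, 0]}, {"claw": 0, "travel": [0.5, -4, 0], "rot": [0, 0, 0]}, {"claw": 0, "travel": [0.5, -4, 0], "rot": [0, 0, 0]}, {"claw": 0, "travel": [0.25, -4, 0], "rot": [0, 0, 0]}, {"claw": 0, "travel": [0, -1.5, -2.5], "rot": [0, 0, 0]}]'

```text
clock: 3.0
position: [0.5888, -0.1627, 0.2855]
orientation: [-0.575, 0.581, 0.409, -0.406]
contact_force: [0.0, -0.0, -0.4]
finger_gap: 0.0005
```

```bash
python3 - <<'E'
from h import *
a=vision.snapshot("side");b=vision.snapshot("top");p=robot.sense()["position"];print(p)
tip=p-[0,0,.097]
print(proj(a,tip),proj(b,tip))
save(a,"s1.png",(250,150,400,280),4);save(b,"t1.png",(240,110,390,240),4)
E
```

```text
[ 0.58522775 -0.1596678   0.28028669]
[325.89803698 215.04677551] [324.67444517 174.83545594]
```

View pics/s1.png

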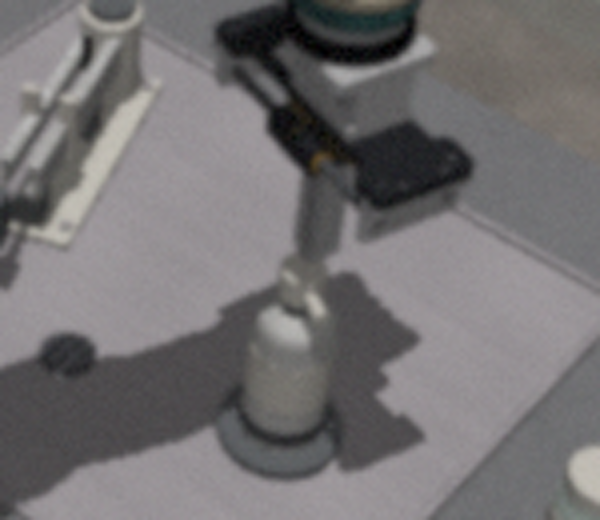

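View pics/t1.png

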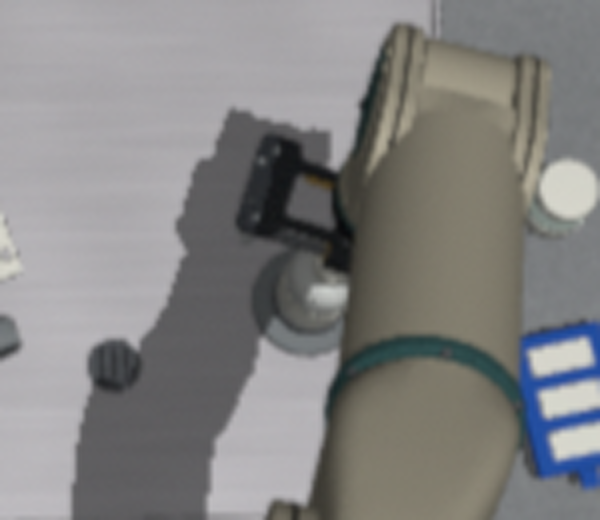

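```bash
python3 - <<'E'
from h import *
a=vision.snapshot("side");s=robot.sense();p=s["position"];print(p,Rm(s["orientation"]).round(3))
tip=p-[0,0,.097];print((proj(a,tip)-[290,160])*8,(proj(a,[.588,-.158,.174])-[290,160])*8)
save(a,"s2.png",(290,160,375,235),8)
E
```

```text
[ 0.58620535 -0.15706193  0.2814938 ] [[ 0.333 -0.003 -0.943]
 [ 0.943  0.001  0.333]
 [-0.    -1.     0.004]]
[282.91163199 432.18031935] [285.00406519 453.1755861 ]
```

View pics/s2.png

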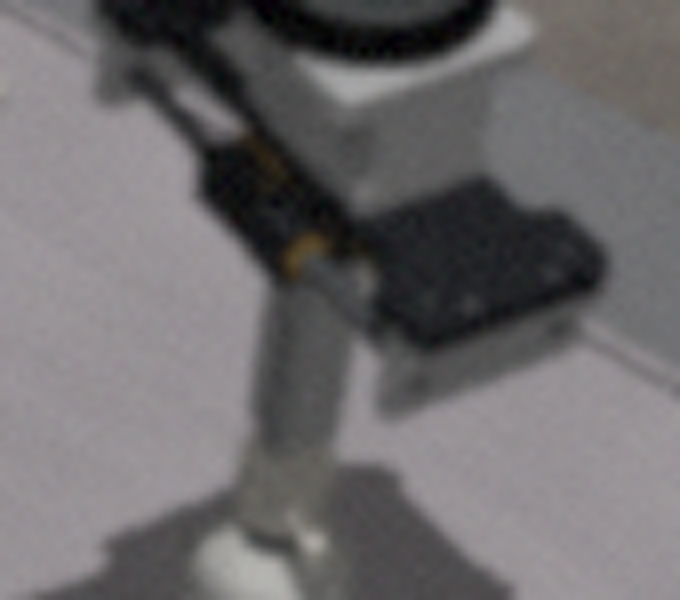

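Request:
servo_tool --moves '[{"claw": 0, "travel": [0.1, -0.1, -0.7], "rot": [0, 0, 0]}, {"claw": 0, "travel": [0, 0, -0.5], "rot": [0, 0, 0]}, {"claw": 0, "travel": [0, 0, -0.5], "rot": [0, 0, 0]}, {"claw": 0, "travel": [0, 0, -0.2], "rot": [0, 0, 0]}, {"claw": 0, "travel": [0, 0, 0], "rot": [0, 0, 0]}]'

```text
clock: 3.65
position: [0.589, -0.1558, 0.2642]
orientation: [0.577, -0.576, -0.41, 0.409]
contact_force: [0.9, 3.5, 5.0]
finger_gap: 0.0004
```

Request:
servo_tool --moves '[{"claw": 0, "travel": [0, 0, -0.2], "rot": [0, 0, 0]}, {"claw": 0, "travel": [0, 0, -0.2], "rot": [0, 0, 0]}, {"claw": 0, "travel": [0, 0, 0], "rot": [0, 0, 0]}]'

```text
clock: 3.95
position: [0.5892, -0.156, 0.2632]
orientation: [-0.576, 0.577, 0.411, -0.408]
contact_force: [-2.9, 5.1, 21.6]
finger_gap: 0.0005
```

Request:
servo_tool --moves '[{"claw": 0, "travel": [0, 0, 1], "rot": [0, 0, 0]}, {"claw": 0, "travel": [0, 0, 2], "rot": [0, 0, 0]}, {"claw": 0, "travel": [0, 0, 1], "rot": [0, 0, 0]}, {"claw": 0.5, "travel": [0, 2, 0], "rot": [0, 0, 0.1]}, {"claw": 0.8, "travel": [-0.5, 4, 0], "rot": [0, 0, 0.13]}]'

```text
clock: 4.45
position: [0.5833, -0.1011, 0.2998]
orientation: [-0.525, 0.528, 0.472, -0.473]
contact_force: [-0.0, 0.8, 0.1]
finger_gap: 0.0127
```

Request:
servo_tool --moves '[{"claw": 0.8, "travel": [-0.5, 4, 0], "rot": [0, 0, 0.13]}, {"claw": 0.8, "travel": [-0.5, 4, 0], "rot": [0, 0, 0.13]}, {"claw": 0.8, "travel": [-0.5, 4, 0], "rot": [0, 0, 0.13]}, {"claw": 0.8, "travel": [-0.5, 4, 0], "rot": [0, 0, 0.055]}, {"claw": 0.8, "travel": [-0.5, 2, 0], "rot": [0, 0, 0]}]'

```text
clock: 4.95
position: [0.5575, 0.0863, 0.2994]
orientation: [-0.408, 0.407, 0.579, -0.578]
contact_force: [-0.5, 0.1, -0.1]
finger_gap: 0.0532
```

```bash
python3 - <<'E'
from h import *
a=vision.snapshot("side");s=robot.sense();p=s["position"];M=Rm(s["orientation"]);print(p,np.degrees(np.arctan2(M[1,0],M[0,0])),s["finger_gap"],s["clock"],s["qpos"].round(2))
b=vision.snapshot("top")
save(a,"s3.png",(200,130,400,280),4)
save(b,"t3.png",(170,100,370,250),4)
E
```

```text
[0.55659179 0.0891109  0.2993908 ] 109.81321408929011 0.05708963025021515 5.0 [-0.13  0.51 -0.11  1.76  0.07  0.87  1.64]
```

View pics/s3.png

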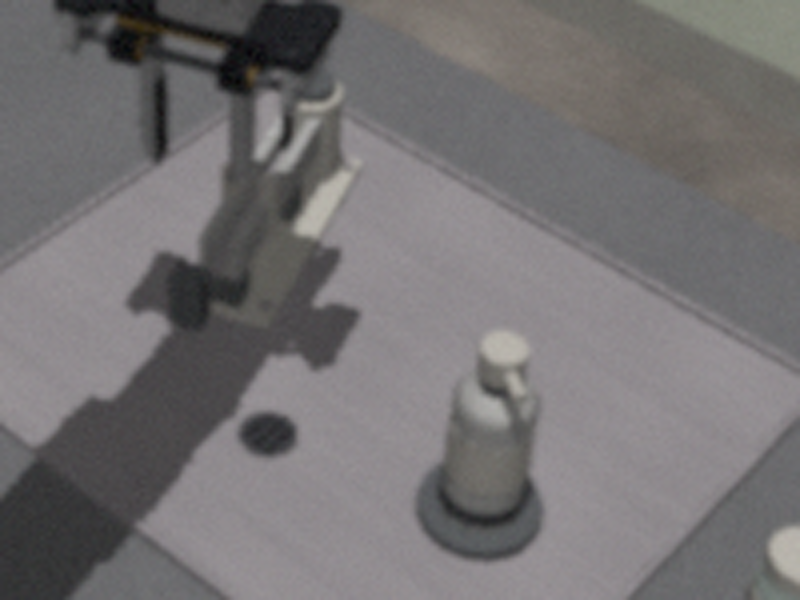

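View pics/t3.png

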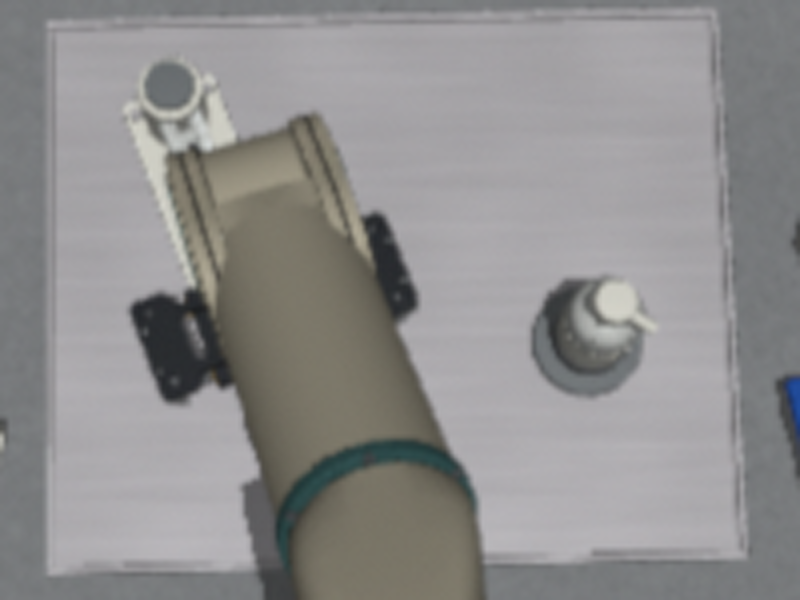

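Request:
servo_tool --moves '[{"claw": 0.8, "travel": [-0.3, 0, -3], "rot": [0, 0, 0]}, {"claw": 0.8, "travel": [-0.1, 0.1, -3], "rot": [0, 0, 0]}, {"claw": 0.8, "travel": [0, 0, -3], "rot": [0, 0, 0]}, {"claw": 0.8, "travel": [0, 0, -2], "rot": [0, 0, 0]}, {"claw": 0.8, "travel": [0, 0, 0], "rot": [0, 0, 0]}]'

```text
clock: 5.55
position: [0.5528, 0.0811, 0.1869]
orientation: [0.41, -0.408, -0.575, 0.579]
contact_force: [0.2, 0.0, 0.3]
finger_gap: 0.0752
```

```bash
python3 - <<'E'
from h import *
a=vision.snapshot("side");s=robot.sense();p=s["position"];M=Rm(s["orientation"]);print(p,np.degrees(np.arctan2(M[1,0],M[0,0])),s["finger_gap"],s["contact_force"])
save(a,"s4.png",(210,120,310,220),6)
E
```

```text
[0.55380629 0.08159419 0.18855895] 109.27151540521692 0.07520366658986612 [-0.16378455  0.27785409  1.5724838 ]
```

View pics/s4.png

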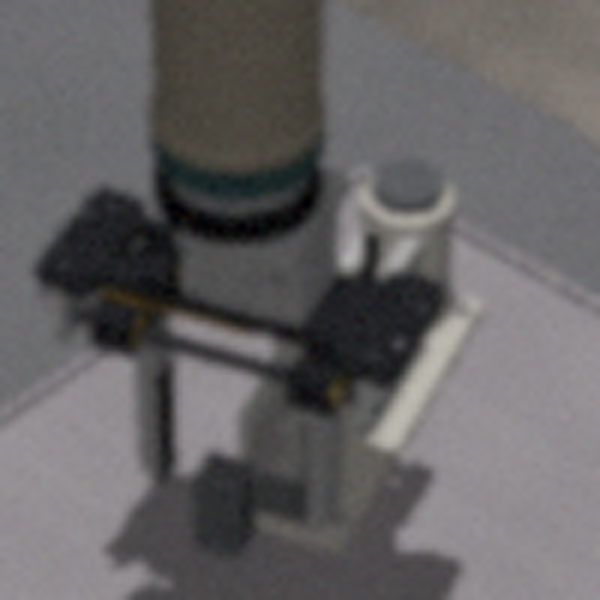

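Request:
servo_tool --moves '[{"claw": 0.8, "travel": [0, 0, 0], "rot": [0, 0, 0]}]'

```text
clock: 5.7
position: [0.5551, 0.0825, 0.1905]
orientation: [-0.409, 0.41, 0.577, -0.577]
contact_force: [-0.2, 0.4, -0.3]
finger_gap: 0.0752
```

Request:
servo_tool --moves '[{"claw": 0.8, "travel": [-0.2, 0.7, 0], "rot": [0, 0, 0]}, {"claw": 0.8, "travel": [0, 0, -1.4], "rot": [0, 0, 0]}, {"claw": 0.8, "travel": [0, 0, -1.3], "rot": [0, 0, 0]}, {"claw": 0.8, "travel": [0, 0, 0], "rot": [0, 0, 0]}, {"claw": 0.8, "travel": [0, 0, 0], "rot": [0, 0, 0]}]'

```text
clock: 6.2
position: [0.5522, 0.0906, 0.1628]
orientation: [0.409, -0.409, -0.577, 0.577]
contact_force: [0.2, -0.5, 0.1]
finger_gap: 0.075
```

```bash
python3 - <<'E'
from h import *
for i in range(2):
  a=vision.snapshot("side");s=robot.sense();p=s["position"];M=Rm(s["orientation"]);print(p,np.degrees(np.arctan2(M[1,0],M[0,0])),s["finger_gap"],s["contact_force"])
save(a,"s5.png",(210,120,310,220),6)
E
```

```text
[0.55251209 0.09054519 0.16302959] 109.3729015079929 0.07504121733437011 [0.55852334 0.40912516 0.17941201]
[0.55260121 0.09055551 0.16318885] 109.37254085328317 0.07555415811857817 [-0.60314064  0.52044814 -0.00838907]
```

View pics/s5.png

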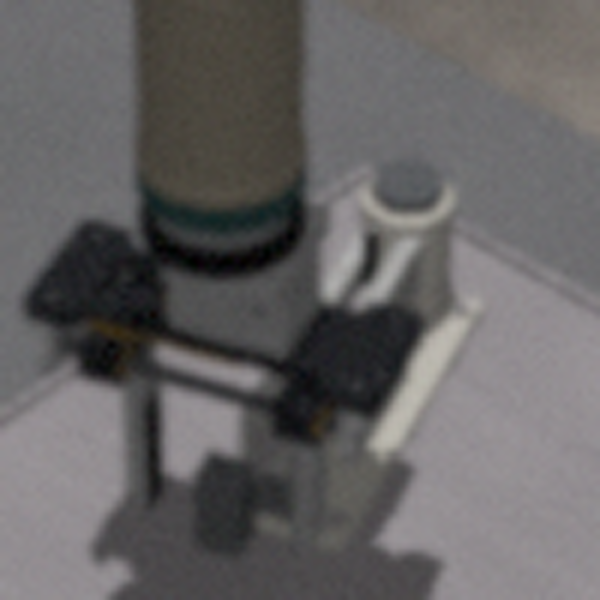

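Request:
servo_tool --moves '[{"claw": 0.1, "travel": [0, 0, 0], "rot": [0, 0, 0]}, {"claw": 0.1, "travel": [0, 0, 0], "rot": [0, 0, 0]}, {"claw": 0.1, "travel": [0, 0, 0], "rot": [0, 0, 0]}, {"claw": 0.1, "travel": [0, 0, 0], "rot": [0, 0, 0]}, {"claw": 0.1, "travel": [0, 0, 0], "rot": [0, 0, 0]}]'

```text
clock: 6.8
position: [0.5523, 0.0905, 0.1627]
orientation: [-0.409, 0.409, 0.577, -0.577]
contact_force: [0.4, 0.4, -0.1]
finger_gap: 0.0387
```

Request:
servo_tool --moves '[{"claw": 0.1, "travel": [0, 0, 0], "rot": [0, 0, 0]}, {"claw": 0.1, "travel": [0, 0, 0], "rot": [0, 0, 0]}, {"claw": 0.1, "travel": [0, 0, 0], "rot": [0, 0, 0]}, {"claw": 0.1, "travel": [0, 0, 0], "rot": [0, 0, 0]}]'

```text
clock: 7.2
position: [0.5523, 0.0905, 0.1627]
orientation: [0.409, -0.409, -0.577, 0.577]
contact_force: [0.2, 0.3, 1.0]
finger_gap: 0.0256
```

Request:
servo_tool --moves '[{"claw": 0.1, "travel": [-1, -0.35, 0], "rot": [0, 0, 0]}, {"claw": 0.1, "travel": [-1.4, -0.5, 0], "rot": [0, 0, 0]}, {"claw": 0.1, "travel": [-1.4, -0.5, 0], "rot": [0, 0, 0]}, {"claw": 0.1, "travel": [-0.9, -0.3, 0], "rot": [0, 0, 0]}, {"claw": 0.1, "travel": [0, 0, 0], "rot": [0, 0, 0]}]'

```text
clock: 7.7
position: [0.5068, 0.0744, 0.1627]
orientation: [-0.407, 0.41, 0.579, -0.575]
contact_force: [7.7, 3.0, -10.0]
finger_gap: 0.0256
```

```bash
python3 - <<'E'
from h import *
a=vision.snapshot("side");b=vision.snapshot("top");s=robot.sense();print(s["position"],s["finger_gap"],s["contact_force"],s["wrist_torque"])
save(a,"s6.png",(210,120,310,220),6);save(b,"t6.png",(180,100,280,200),6)
E
```

```text
[0.50772633 0.07476661 0.16272374] 0.02597318661968846 [ 7.557995    2.63360338 -9.52311634] [ 0.32712228 -1.32752293  0.08866093]
```

View pics/s6.png

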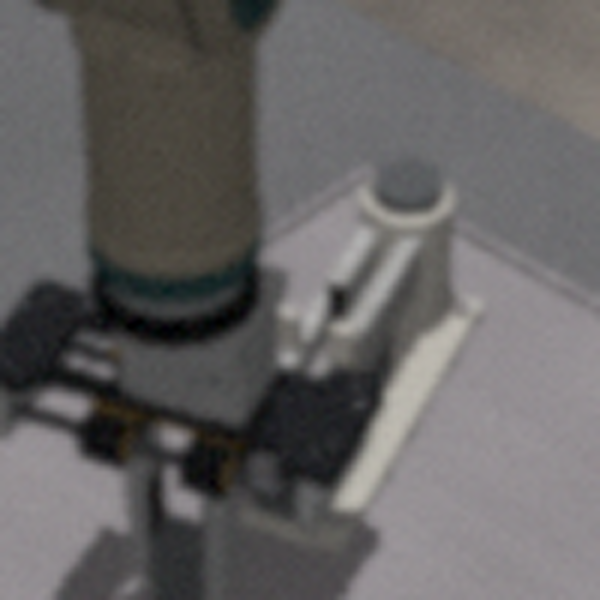

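View pics/t6.png

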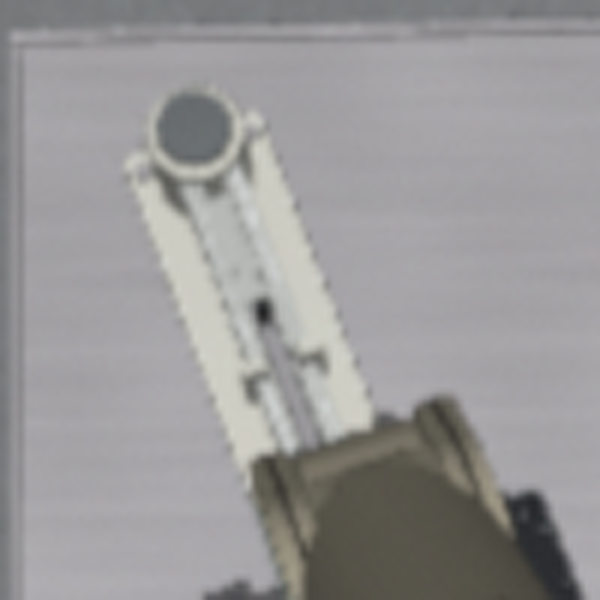

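```bash
python3 - <<'E'
from h import *
a=vision.snapshot("side");b=vision.snapshot("top");s=robot.sense();print(s["position"])
A=cv2.resize(a["img"][145:195,240:290,::-1],None,fx=15,fy=15,interpolation=cv2.INTER_CUBIC)[:600]
B=cv2.resize(b["img"][135:175,205:245,::-1],None,fx=15,fy=15,interpolation=cv2.INTER_CUBIC)
cv2.imwrite("pics/s7.png",A);cv2.imwrite("pics/t7.png",B)
E
```

```text
[0.5078968  0.07479737 0.16272126]
```

View pics/s7.png

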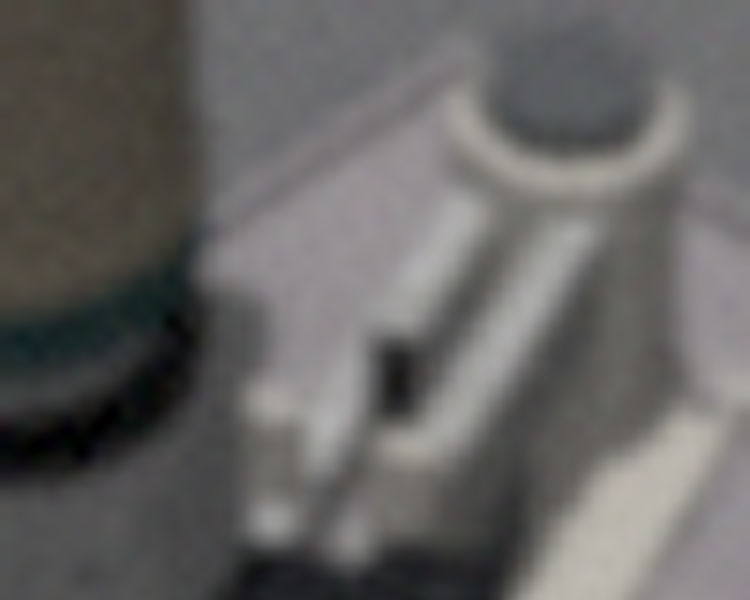

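View pics/t7.png

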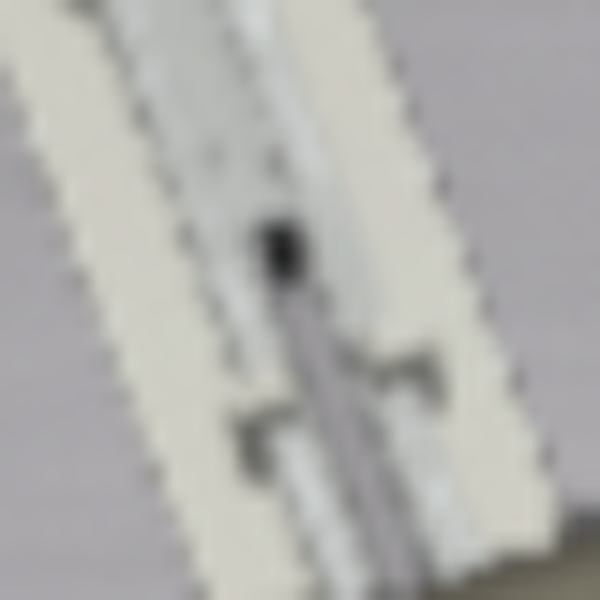

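```bash
cat > m.py <<'E'
from h import *
import sys
E
python3 - <<'E'
from h import *
a=vision.snapshot("side");b=vision.snapshot("top")
u=np.array([.943,.332])
f=lambda x,y:(240+x/15-.5+.0,145+y/15-.5); g=lambda x,y:(205+x/15-.5,135+y/15-.5)
print(tri(a,f(397,350),b,g(280,240)))
F=onz(a,*f(397,350),.1);L=onz(a,*f(268,398),.1);Rr=onz(a,*f(410,445),.1)
print(F,L,Rr,((L+Rr)/2-F)[:2]@u,(L-Rr)[:2]@u,np.linalg.norm(L-Rr))
F=onz(b,*g(288,268),.095);C=onz(b,*g(325,390),.095);print((C-F)[:2]@u)
E
```

```text
(array([0.68393389, 0.13688763, 0.10883261]), np.float64(0.001705519964752013))
[0.69254543 0.14331128 0.1       ] [0.66265128 0.15249285 0.1       ] [0.67190146 0.12101455 0.1       ] -0.02600584620825971 0.0017278664846566813 0.03280928259646082
-0.026913419992463408
```

Request:
servo_tool --moves '[{"claw": 0.1, "travel": [-0.8, -0.3, 0], "rot": [0, 0, 0]}, {"claw": 0.1, "travel": [-0.9, -0.3, 0], "rot": [0, 0, 0]}, {"claw": 0.1, "travel": [-0.6, -0.2, 0], "rot": [0, 0, 0]}, {"claw": 0.1, "travel": [0, 0, 0], "rot": [0, 0, 0]}]'

```text
clock: 8.4
position: [0.4854, 0.0669, 0.1628]
orientation: [-0.407, 0.411, 0.58, -0.575]
contact_force: [9.6, 1.7, -14.4]
finger_gap: 0.0261
```

```bash
python3 - <<'E'
from h import *
a=vision.snapshot("side");b=vision.snapshot("top");s=robot.sense();print(s["position"],s["finger_gap"],s["contact_force"],s["clock"])
A=cv2.resize(a["img"][155:195,240:290,::-1],None,fx=15,fy=15,interpolation=cv2.INTER_CUBIC)[:600]
B=cv2.resize(b["img"][135:175,205:245,::-1],None,fx=15,fy=15,interpolation=cv2.INTER_CUBIC)
cv2.imwrite("pics/s8.png",A);cv2.imwrite("pics/t8.png",B)
E
```

```text
[0.48599571 0.06707006 0.16276873] 0.026153220331095624 [  9.64946385   2.13810524 -12.15866607] 8.5
```

View pics/s8.png

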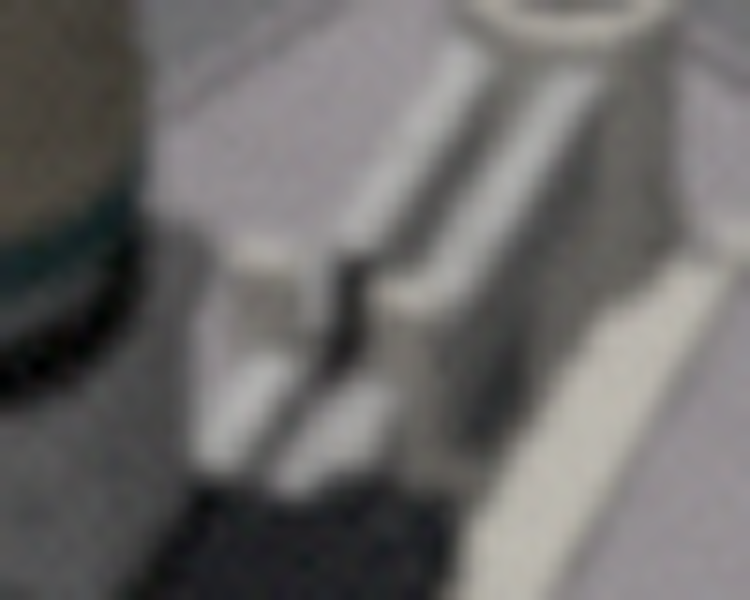

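View pics/t8.png

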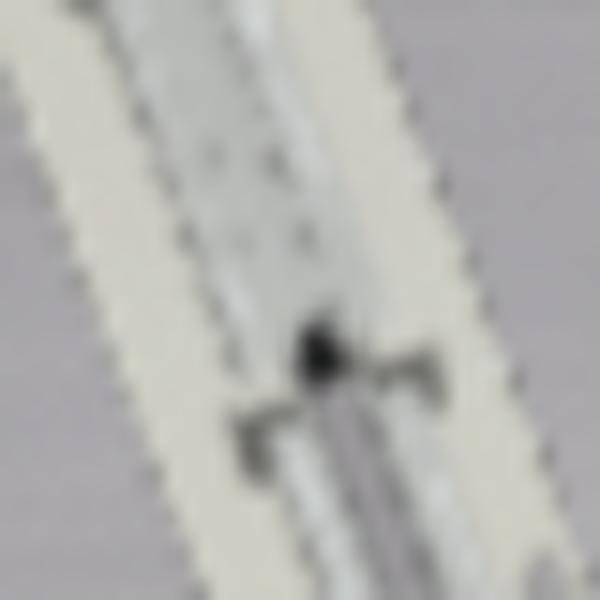

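Request:
servo_tool --moves '[{"claw": 0.1, "travel": [-0.3, -0.1, 0], "rot": [0, 0, 0]}, {"claw": 0.1, "travel": [0, 0, 0], "rot": [0, 0, 0]}, {"claw": 0.1, "travel": [0, 0, 0], "rot": [0, 0, 0]}, {"claw": 0.1, "travel": [0, 0, 0], "rot": [0, 0, 0]}]'

```text
clock: 8.9
position: [0.4834, 0.0661, 0.1628]
orientation: [-0.406, 0.411, 0.58, -0.574]
contact_force: [9.9, 2.5, -12.3]
finger_gap: 0.0258
```

```bash
python3 - <<'E'
from h import *
a=vision.snapshot("side");b=vision.snapshot("top");s=robot.sense();print(s["position"],s["finger_gap"],s["contact_force"],s["clock"])
A=cv2.resize(a["img"][155:195,240:290,::-1],None,fx=15,fy=15,interpolation=cv2.INTER_CUBIC)[:600]
B=cv2.resize(b["img"][135:175,205:245,::-1],None,fx=15,fy=15,interpolation=cv2.INTER_CUBIC)
cv2.imwrite("pics/s9.png",A);cv2.imwrite("pics/t9.png",B)
save(a,"s9f.png")
E
```

```text
[0.48339708 0.06614453 0.16277466] 0.02581805993386785 [ 10.29022657   2.36402919 -13.28595111] 9.0
```

View pics/s9.png

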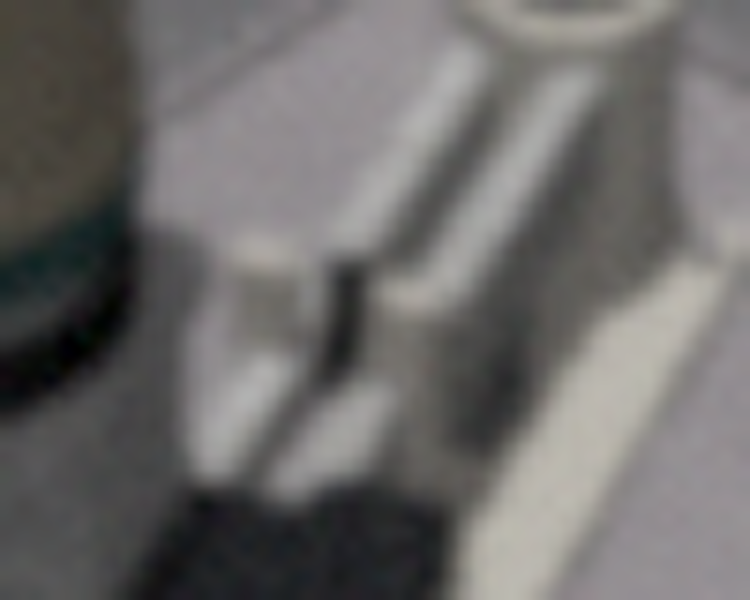

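View pics/t9.png

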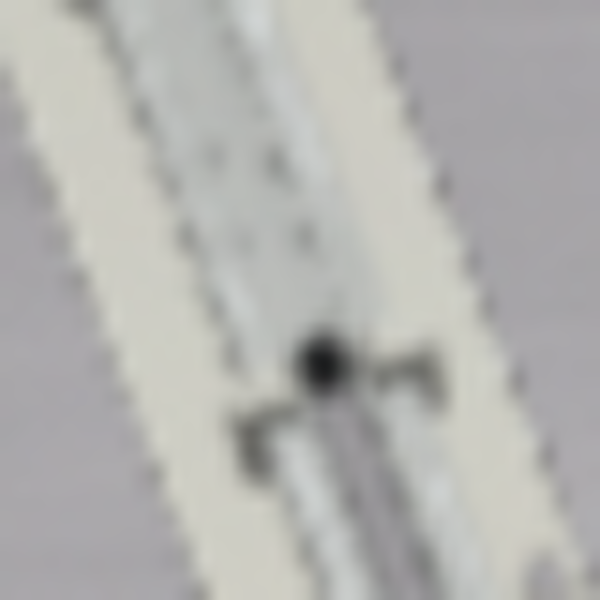

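View pics/s9f.png

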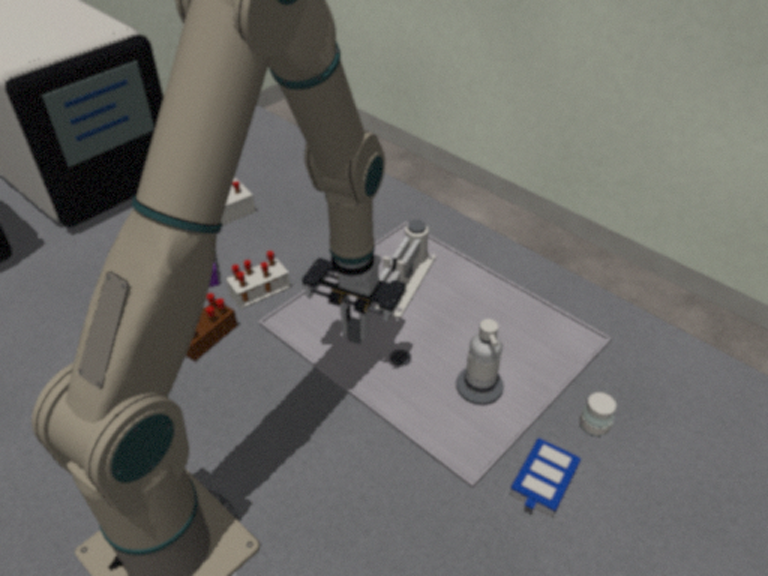

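```bash
python3 - <<'E'
from h import *
a=vision.snapshot("side");b=vision.snapshot("top")
u=np.array([.943,.332]);w=np.array([-.332,.943])
f=lambda x,y:(240+x/15-.5,155+y/15-.5); g=lambda x,y:(205+x/15-.5,135+y/15-.5)
F=onz(a,*f(350,270),.109);L=onz(a,*f(262,250),.109);Rr=onz(a,*f(408,295),.109)
for p in(F,L,Rr): print(p,p[:2]@u,p[:2]@w)
# predicted fin bottom / ear face in top view
for p in [(323,365),(265,408),(400,365)]:
  q=onz(b,*g(*p),.1);print("top",q,q[:2]@u,q[:2]@w)
E
```

```text
[0.66143223 0.12843331 0.109     ] 0.666370451338624 -0.09848288450478412
[0.65362413 0.14587304 0.109     ] 0.6647974073192321 -0.07944493482190118
[0.66381563 0.11452737 0.109     ] 0.6640012234998426 -0.11238747615182125
top [0.65893646 0.12941943 0.1       ] 0.6643443318425974 -0.09672438650876046
top [0.65014657 0.14145766 0.1       ] 0.6600521592219348 -0.08245409329799776
top [0.65859264 0.11360315 0.1       ] 0.658769101806075 -0.11152498552845128
```

Request:
servo_tool --moves '[{"claw": 0.1, "travel": [-0.15, -0.05, 0], "rot": [0, 0, 0]}, {"claw": 0.1, "travel": [0, 0, 0], "rot": [0, 0, 0]}, {"claw": 0.1, "travel": [0, 0, 0], "rot": [0, 0, 0]}, {"claw": 0.1, "travel": [0, 0, 0], "rot": [0, 0, 0]}, {"claw": 0.1, "travel": [0, 0, 0], "rot": [0, 0, 0]}]'

```text
clock: 9.6
position: [0.482, 0.0657, 0.1628]
orientation: [-0.406, 0.411, 0.58, -0.574]
contact_force: [11.3, 2.1, -12.7]
finger_gap: 0.0259
```

Request:
servo_tool --moves '[{"claw": 0.1, "travel": [0, 0, 0], "rot": [0, 0, 0]}, {"claw": 0.1, "travel": [0, 0, 0], "rot": [0, 0, 0]}, {"claw": 0.1, "travel": [0, 0, 0], "rot": [0, 0, 0]}]'

```text
clock: 9.9
position: [0.482, 0.0656, 0.1628]
orientation: [-0.406, 0.411, 0.58, -0.574]
contact_force: [9.3, 1.9, -12.9]
finger_gap: 0.026
```

```bash
python3 - <<'E'
from h import *
a=vision.snapshot("side");b=vision.snapshot("top");s=robot.sense();print(s["position"],s["finger_gap"],s["contact_force"],s["clock"])
A=cv2.resize(a["img"][155:195,240:290,::-1],None,fx=15,fy=15,interpolation=cv2.INTER_CUBIC)[:600]
B=cv2.resize(b["img"][135:175,205:245,::-1],None,fx=15,fy=15,interpolation=cv2.INTER_CUBIC)
cv2.imwrite("pics/s10.png",A[:,:700]);cv2.imwrite("pics/t10.png",B)
E
```

```text
[0.48194563 0.06564242 0.16278052] 0.025817181955259463 [ 10.17160257   2.65455581 -12.51426468] 10.0
```

View pics/s10.png

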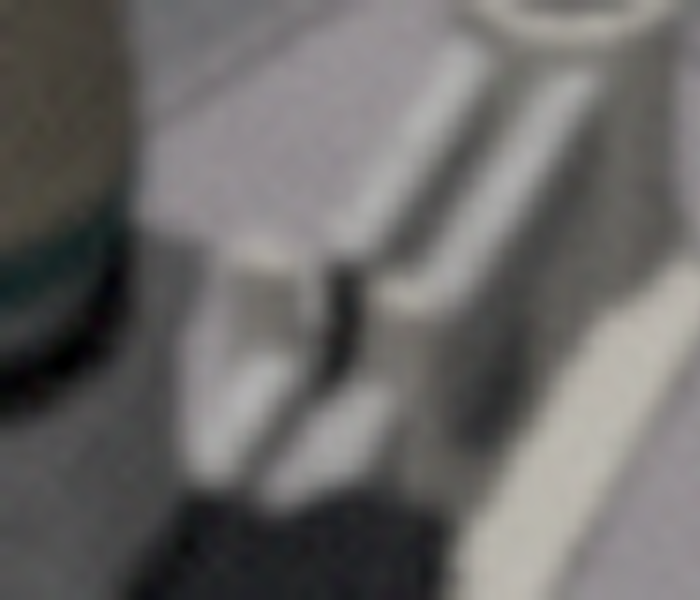

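View pics/t10.png

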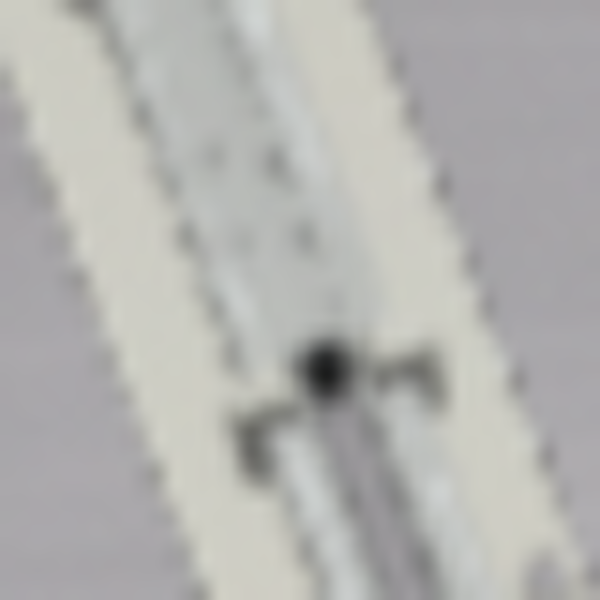

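```bash
python3 -c "
from bench import robot
print(robot.finish_job())"
```

```text
the job is handed in; nothing more can be done
None
```

I handed the job in with the arm still holding the drain rod out at the setting clip; no verdict was reported, so success isn't confirmed.

- **Nozzle:** I pressed the cap until it stopped. The fingertips stood about 8 mm below the cap's rest height, with about 22 N on the tool. A picture taken afterwards showed the cap back up.
- **Drain rod:** I took the grip block (finger gap 26 mm) and pulled the rod about 75 mm along its axis. The spring pull at the end was about 10–11 N, and the grip did not slip.
- **Pointer fin:** In the last pictures the fin stands between the clip's ears. I estimate it within about 2 mm of the mark, against the 5 mm allowed. The two views did not fully agree:
  - **Side view:** put the fin about 2 mm short of the mark before the last 1.5 mm pull.
  - **Top view:** gave nearly 5 mm at that point. I put about 3 mm of that down to measuring the ears by their shaded front faces.
- **Rack, pack and jar:** They looked unmoved in the side view taken just before the last small pull. The arm did not go near them.
- **Downward force:** About 12–13 N pressed down on the tool while holding the rod. I left it, as it is far below the limits.

The robot's clock read 10.0 s at the end, well inside the 58 s.

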